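# Check a guide roller under the ring light on a tilting chute

## Task

Take the chute by the bar at its end, tilt it so that the roller runs along it until the roller stands still centred under the ring light, and keep it there for five seconds of inspection. Then let it roll back slowly and gently against the stop near the bar, set the chute down on its rest without dropping it, and let go. Never touch the roller itself, never let it reach the stop at the hinge end, and leave the screwdriver and the steel collar beside the stand where they lie.

Things in the scene. Friction and masses are not known exactly. Their poses are not given: they have to be found in the camera images.
- stand: fixed steel base plate (150 x 500 x 12 mm) on the table that carries the hinged chute. Origin: centre of its underside, on the table. Its y axis runs along the chute from the bar end (-y) to the hinge end (+y); its x axis is parallel to the hinge axis and to the bar.
- hinge (a point): middle of the chute's hinge axis, 105 mm above the table, at the stand's +y end (200 mm from its centre); fixed. Same axes as the stand.
- chute (a joint): tilt of the chute in rad: 0 level, positive = bar end raised, negative = lowered. Range -0.10 (on its rest, as at the start) to +0.12. The hinge swings freely (friction 0.03 N m), so the bar end falls if let go. Aluminium channel, 0.7 kg, open on top: inner length 390 mm, width 112 mm, side walls 22 mm and end stops 50 mm above the floor, whose surface contains the hinge axis.
- handle (a point): middle of the round steel bar (12 mm diameter, 100 mm long, along the stand's x) by which the chute is tilted; 480 mm from the hinge axis, 72 mm beyond the near stop's outer face; thin arms at its ends join it to the chute, 78 mm between them are free. 57 mm above the table at rest, 105 mm when level. Axes turn with the chute (x along the bar, y to the hinge).
- near_stop (a point): centre of the inner face of the end wall near the bar, 35 mm above the chute's floor, 400 mm from the hinge axis; moves with the chute. The roller rests against it at the start.
- far_stop (a point): centre of the inner face of the end wall at the hinge, 35 mm above the chute's floor, 10 mm from the hinge axis; moves with the chute. The roller must not reach it.
- roller: loose steel roller with domed ends and a narrow black band, 70 mm diameter, 106 mm long, about 0.45 kg, lying across the chute. Origin: its centre (35 mm above the chute's floor; 365 mm from the hinge when against the near stop). x: its rolling axis; y, z turn as it rolls. Accelerates about 6.4 m/s2 per rad of tilt beyond its rolling resistance (about 0.012 rad), to the hinge for positive tilt.
- ring_light: fixed ring light: white ring (outer 108, inner 76 mm diameter) level over the chute, its centre 250 mm above the table over the chute's midline, on a thin post beside the chute on the side away from the robot. Origin: on the table exactly below the ring's centre; the roller is in place when its centre is straight below the ring's centre. Axes as the stand's.
- screwdriver: bystander: screwdriver with black handle, 190 mm long, 26 mm thick, lying on the table beside the stand's bar end, roughly along the chute. Origin: its middle, at the table's surface.
- collar: bystander: steel shaft collar (flat ring), 56 mm outer and 32 mm inner diameter, 20 mm high, lying flat on the table beside the stand's hinge end. Origin: centre of its underside.
Not all that is in view belongs to the job. Leave any green or orange look-alike of the roller alone.

How it is judged:
By the outcome, as a careful person would: the job done as asked, in the order asked, and still so for the second after the job is handed in, with the robot touching nothing.
It also fails if it takes over 54 s, if anything falls off the work surface, if the arm or the gripper's body presses on something with over 40 N, if the wrist force passes 120 N, or if a joint passes its speed limit or range.

## Robot

A 7-joint arm with a two-finger parallel gripper is mounted at the origin on the work surface. World frame = base frame: x ahead of the robot, y to its left, z up, the work surface at z = 0. Lengths are in m, angles in rad, forces in N, time in s.
With the tool pointing down it reaches from about 0.4 to 0.85 m from the base axis. Payload 10.4 kg.
Tool frame: the origin (TCP) lies at the very end of the fingers, on their centre line; the grasp point (between the pads) lies 19 mm behind it; x points along the fingers, z is the direction in which the jaws open and shut, and the axes are right-handed (so a half turn about x gives the same grasp; the last joint's range is limited). The gripper opens to 85 mm and grips with 20 to 120 N. Pads are 22 mm wide; open, the fingers measure 114 mm over their backs; the gripper's body (76 mm by 85 mm) begins 54 mm behind the grasp point. The pads swing forward as they close: fully open they stand 13 mm farther back than shut.
Start: joints at [1.245, 0.332, -0.065, 1.46, 0.022, 1.35, -0.088], TCP at [0.186, -0.597, 0.231] pointing down, gripper open.
Joint ranges: [-2.6, 2.6], [-0.5, 2.12], [-1.47, 1.34], [0.16, 2.42], [-1.27, 4.41], [0.06, 2.06], [-2.6, 2.6]. Speed limits (rad/s): [2.22, 2.22, 2.79, 2.79, 3.14, 3.14, 3.14].

## Interface

Orientations are given as a unit quaternion [x, y, z, w].
In Python, from workcell import telemetry, viewer, manip, spot_in, mark_of gives the robot as it stands. The module is installed in compiled form; this text tells all that it offers.
- The arm moves only by the shell command python3 -m crank 'ROWS' [FORCE]. ROWS is JSON, a list of rows, each a list of 3 entries, a list of its own where there are three numbers: the closure, from 0 (fully open) to 1 (shut), then the shift along the world's x, y, z in cm, then the turn, a rotation vector about the world's x, y, z in rad. A call has 1 to 12 rows; each row shifts and turns the commanded pose from where the row before left it; what a row does not reach is not made up. A row lasts 1/12 s, in which the tool goes at most 41.7 mm and 7.16 degrees, less where a joint would pass 70% of its speed; a pose out of reach is approached as far as the arm can. A call with a gripper value outside its range is refused whole. The fingers move at their own pace and stop on an object; FORCE is the grip in N (left out, the last holds). Time passes only in rows, so rows that do not move let the fingers close. It gives the time, the measured TCP pose, the force and the opening at its end, in the units of the state.
- telemetry.get_obs(): the state, without advancing time (a new reading comes with each control period).
- viewer.camera(name): name is "scene" or "top" or "wrist"; returns a dict with "frame" (400x640x3 uint8, red, green, blue), "intrinsics" (3x3 intrinsics, pixels), "cam_to_world" (4x4, takes a point from camera to world coordinates). Camera axes: x right, y up, looking along -z (the intrinsics and any distortion apply to the point x, -y, -z); pixel columns grow to the right and rows downward; lengths in m; the calibration is good to about 2 mm. A picture is of the moment at which its call begins. There is no depth.
- manip.hand_in(): hands the job in, once; it reports no verdict.
Trained networks look in a picture, given as the dict that the camera call returned (one of the last four; its "shot" number tells which), for a name from the list of things; names that differ only in an ending like _2 or _b are one class to them, and where a whole thing is asked for, a point or a joint stands for the part that bears it (a point fixed in the world has none). Each returns a list of dicts, best first, with "conf" (0 to 1); they miss things now and then, are a little off and sometimes report something else, mostly with a low value. They report only what shows in the picture. A call takes as long as a camera call. They do not tell look-alikes from the thing itself.
- spot_in(thing, picture): "location" ([x, y, z] in m, in the coordinates of the camera as it stood for that picture, good to about 4 mm: the middle of the surface that is visible of it).
- mark_of(thing, picture): "location" ([x, y, z] in m, in the coordinates of the camera as it stood for that picture, good to about 4 mm: a listed point, or the origin of a listed thing).
The state is a dict: "clock": time; "joint_pos": joint angles; "joint_velocities": joint speeds; "tau": joint torques, N m; "position": TCP position; "ee_rot": TCP orientation; "ft_force": force on the tool from outside, world axes, zero at the start; "torque": the same for the moment, N m; "grip_width": opening from 0.0 (shut) to 1.0 (fully open).
Only numpy, scipy, OpenCV 4.12 (cv2) and the standard library are available. Lean on these libraries where they do the work, as an engineer would, in place of code of your own. Each camera call takes 0.05 s, during which the arm holds its last target. There are 200 camera calls.

## Working session

There is one attempt and no reset: what is moved stays moved. The work goes in short steps, Python scripts to look and compute and a shell command to move; the robot and the scene stay as the last step left them, time stands still between calls to the robot, and variables do not carry over. Pictures are saved under pics/ and viewed, about 8 in all and at most 12, crops included, and the job is handed in when it is done.

```bash
mkdir -p pics
cat > h.py <<'E'
from workcell import telemetry, viewer, manip, spot_in, mark_of
import numpy as np, cv2
def W(pic,p):
    return (pic["cam_to_world"]@np.r_[p,1])[:3]
def show(names,cam,f=mark_of):
    pic=viewer.camera(cam)
    for n in names:
        for d in f(n,pic)[:3]: print(cam,n,round(d["conf"],2),W(pic,d["location"]).round(4))
    return pic
def save(pic,fn): cv2.imwrite("pics/"+fn,pic["frame"][:,:,::-1])
E
python3 - <<'E'
from h import *
N=["stand","hinge","handle","near_stop","far_stop","roller","ring_light","screwdriver","collar"]
for c in ["scene","top"]:
    p=show(N,c); save(p,c+"0.png"); print(p["intrinsics"].round(1).tolist(), p["cam_to_world"].round(3).tolist())
o=telemetry.get_obs(); print(o)
E
```

```text
scene stand 0.86 [ 5.083e-01  9.800e-03 -2.000e-04]
scene hinge 0.92 [0.521  0.2126 0.1048]
scene handle 0.9 [ 0.4901 -0.2673  0.0523]
scene far_stop 0.76 [0.5218 0.1984 0.1373]
scene roller 0.91 [ 0.4929 -0.1579  0.1025]
scene roller 0.57 [ 0.3543 -0.2743  0.0358]
scene screwdriver 0.74 [ 0.6417 -0.179   0.002 ]
scene collar 0.57 [ 0.6425  0.2465 -0.002 ]
[[411.4, 0.0, 322.5], [0.0, 411.4, 198.6], [0.0, 0.0, 1.0]] [[-0.874, -0.261, 0.409, 0.894], [0.485, -0.513, 0.708, 0.689], [0.025, 0.818, 0.575, 0.629], [0.0, 0.0, 0.0, 1.0]]
top stand 0.91 [ 0.5182  0.0047 -0.0041]
top hinge 0.62 [0.5216 0.2089 0.1055]
top handle 0.8 [ 0.4866 -0.2711  0.0582]
top near_stop 0.96 [ 0.4907 -0.1912  0.0986]
top roller 0.94 [ 0.4953 -0.1582  0.1059]
top roller 0.74 [ 0.3249 -0.1287  0.0375]
top roller 0.67 [ 0.3604 -0.2725  0.0375]
top screwdriver 0.88 [ 0.641  -0.1846  0.0017]
top collar 0.53 [ 0.6439  0.2423 -0.0053]
[[423.5, 0.0, 321.9], [0.0, 423.5, 195.7], [0.0, 0.0, 1.0]] [[-0.028, 0.98, -0.195, 0.337], [-1.0, -0.03, -0.008, 0.029], [-0.013, 0.195, 0.981, 1.131], [0.0, 0.0, 0.0, 1.0]]
{'clock': 1.0, 'joint_pos': array([ 1.24539649,  0.33219634, -0.06466977,  1.46010158,  0.02161203,
        1.34987842, -0.0885047 ]), 'joint_velocities': array([-1.23786338e-04,  7.55580823e-04, -7.78040088e-05, -2.08170469e-04,
       -2.43359040e-04,  3.70842875e-04,  1.04344744e-03]), 'tau': array([-1.29625958e-03, -6.25237012e+01,  4.80895909e-02, -3.91831183e+01,
        1.63420971e-02,  1.77463520e-03, -3.47214473e-05]), 'position': array([ 0.18637653, -0.59659418,  0.23133899]), 'ee_rot': array([ 0.41885374,  0.56965422, -0.41890058,  0.56971741]), 'ft_force': array([ 0.45546081, -0.36662051,  0.15591345]), 'torque': array([-0.03794203, -0.04444235,  0.02653399]), 'grip_width': 0.9981067273906499}
```

View pics/scene0.png

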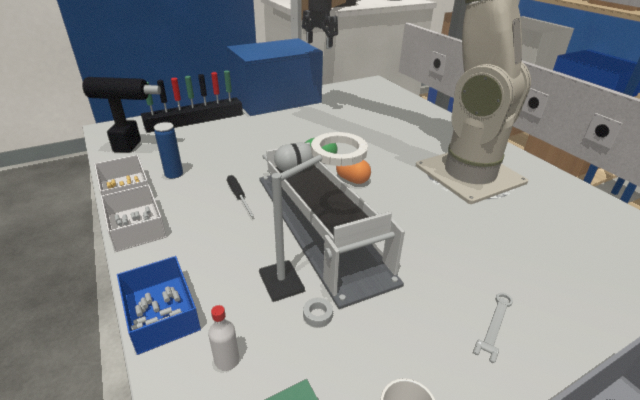

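View pics/top0.png

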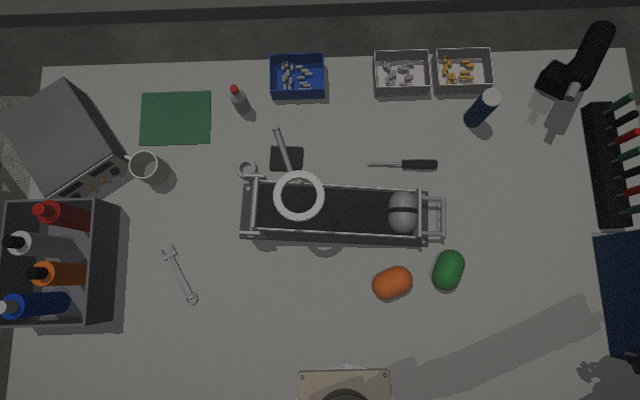

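The roller lies in the chute at top (403,213), with its grey steel and black band. The look-alikes are orange at (392,282) and green at (449,270), and I will leave both alone. The bar is at top (443,217). The ring is at top (298,196) and scene (340,149).

```bash
cat >> h.py <<'E'
def ray(pic,u,v,z):
    K=pic["intrinsics"];T=pic["cam_to_world"]
    d=T[:3,:3]@np.array([(u-K[0,2])/K[0,0],-(v-K[1,2])/K[1,1],-1]);o=T[:3,3]
    return o+d*(z-o[2])/d[2]
def proj(pic,p):
    K=pic["intrinsics"];T=pic["cam_to_world"];q=T[:3,:3].T@(np.array(p)-T[:3,3])
    return np.array([K[0,2]+K[0,0]*q[0]/-q[2],K[1,2]-K[1,1]*q[1]/-q[2]])
E
python3 - <<'E'
from h import *
from scipy.spatial.transform import Rotation as R
L=[]
for c,(u,v),zs in [("top",(298,196),0.25),("scene",(340,149),0.25)]:
    p=viewer.camera(c); f=p["frame"]
    m=np.zeros(f.shape[:2],np.uint8); m[v-30:v+31,u-34:u+35]=255
    g=f.astype(int); w=((g.min(2)>(200 if c=="top" else 205))&(m>0)).astype(np.uint8)
    cs,_=cv2.findContours(w,cv2.RETR_EXTERNAL,cv2.CHAIN_APPROX_NONE); k=max(cs,key=cv2.contourArea)
    e=cv2.fitEllipse(cv2.convexHull(k)); print(c,e,cv2.contourArea(k), ray(p,*e[0],zs).round(4))
    L.append(cv2.resize(f[v-60:v+60,u-70:u+140 if 0 else u+70],None,fx=2.8,fy=2.8))
    if c=="top":
        L.append(cv2.resize(f[150:270,370:510],None,fx=2.8,fy=2.8)); show(["ring_light"],c)
cv2.imwrite("pics/crop1.png",np.vstack([np.hstack([L[0],L[2]])])[:,:,::-1]); cv2.imwrite("pics/crop2.png",L[1][:,:,::-1])
o=telemetry.get_obs(); M=R.from_quat(o["ee_rot"]); print(M.as_matrix().round(3))
yv=np.array([0.5213-0.4884,0.2108+0.2692,0]);yv/=np.linalg.norm(yv); x=np.array([0,0,-1.])
for s in(1,-1):
    z=s*yv; G=R.from_matrix(np.c_[x,np.cross(z,x),z]); print(s,(G*M.inv()).as_rotvec().round(3))
p=show(["ring_light"],"scene",spot_in);show(["ring_light"],"top",spot_in)
E
```

```text
Traceback (most recent call last):
ValueError: max() iterable argument is empty
```

Run:
```python
from h import *
from scipy.spatial.transform import Rotation as R
L=[]
for c,(u,v) in [("top",(298,196)),("scene",(340,149))]:
    p=viewer.camera(c); f=p["frame"]
    g=f[v-28:v+29,u-34:u+35].astype(int).min(2); t=np.percentile(g,99)-25; print(c,"thr",t)
    w=(g>t).astype(np.uint8)
    cs,_=cv2.findContours(w,cv2.RETR_EXTERNAL,cv2.CHAIN_APPROX_NONE); k=max(cs,key=cv2.contourArea)
    e=cv2.fitEllipse(cv2.convexHull(k)); uv=np.array(e[0])+[u-34,v-28]; print(uv,e[1],cv2.contourArea(k), ray(p,*uv,.25).round(4))
    L.append(cv2.resize(f[v-60:v+60,u-70:u+70],None,fx=2.8,fy=2.8))
    if c=="top":L.append(cv2.resize(f[150:270,370:510],None,fx=2.8,fy=2.8))
    for d in spot_in("ring_light",p)[:2]: print("spot",d["conf"],W(p,d["location"]).round(4))
    for d in mark_of("ring_light",p)[:2]: print("mark",d["conf"],W(p,d["location"]).round(4))
cv2.imwrite("pics/crop1.png",np.hstack([L[0],L[2]])[:,:,::-1]); cv2.imwrite("pics/crop2.png",L[1][:,:,::-1])
o=telemetry.get_obs(); M=R.from_quat(o["ee_rot"]); print(M.as_matrix().round(3))
yv=np.array([0.5213-0.4884,0.2108+0.2692,0]);yv/=np.linalg.norm(yv); x=np.array([0,0,-1.])
for s in(1,-1):
    z=s*yv; G=R.from_matrix(np.c_[x,np.cross(z,x),z]); print(s,(G*M.inv()).as_rotvec().round(3))
```

```text
top thr 124.0
[294.877285   193.35095978] (49.28788757324219, 60.65472412109375) 1927.5 [0.5192 0.0932 0.25  ]
spot 0.94 [0.561  0.1155 0.2592]
scene thr 195.0
[339.14698029 144.69648552] (26.228168487548828, 55.594642639160156) 1092.5 [0.5059 0.0759 0.25  ]
spot 0.75 [0.6481 0.142  0.2137]
[[ 0.     0.955  0.298]
 [-0.     0.298 -0.955]
 [-1.     0.     0.   ]]
1 [-0.    0.    2.77]
-1 [ 0.     0.    -0.371]
```

View pics/crop1.png

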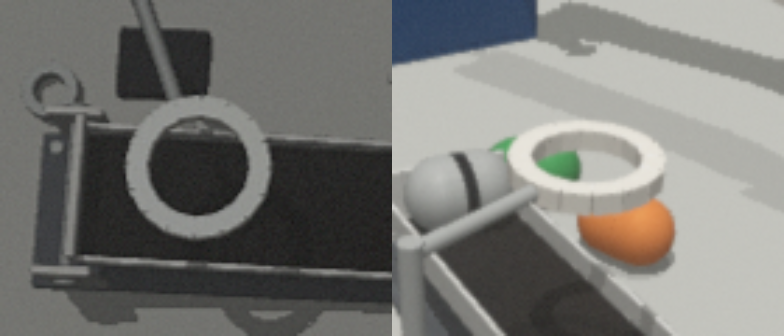

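View pics/crop2.png

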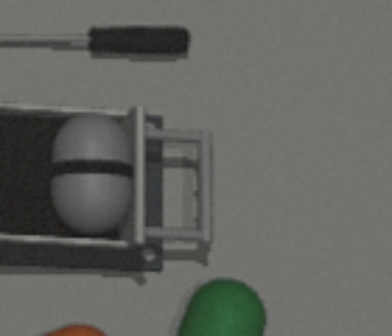

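The roller has a grey dome and a black band, and it sits between the rails beside the bar, so the choice is right. My eye reading of the ring gives its outer circle in the top view centred at about (299.1,195.5). In the scene view the top face is centred at about (339.3,146.3).

```bash
python3 - <<'E'
from h import *
a=viewer.camera("top");b=viewer.camera("scene")
for z in(.25,.256):print(z,ray(a,299.1,195.5,z).round(4),ray(b,339.3,146.3,z).round(4))
# circle fit by correlating a ring template (both views)
for p in(a,b):
    g=p["frame"].astype(float).mean(2); th=np.linspace(0,2*np.pi,72,endpoint=False); best=[]
    for x in np.arange(.49,.54,.002):
        for y in np.arange(.05,.11,.002):
            def s(r,z=.255):
                q=np.array([proj(p,(x+r*np.cos(t),y+r*np.sin(t),z)) for t in th]); 
                return cv2.remap(g.astype(np.float32),q[:,0].astype(np.float32)[None],q[:,1].astype(np.float32)[None],1)[0]
            best.append((s(.046).mean()-np.minimum(s(.046),255).std()*2-.5*s(.034).mean()-.5*s(.058).mean(),x,y))
    best.sort(reverse=True); print(np.array(best[:4]).round(3).tolist())
hi=np.array([.5213,.2108]);ha=np.array([.4884,-.2692]);d=(hi-ha)/np.linalg.norm(hi-ha);print(d)
E
python3 -m crank '[[0.35,[3,3.3,0],[0,0,-0.1]],[0.35,[3,3.3,0],[0,0,-0.1]],[0.35,[3,3.3,0],[0,0,-0.1]],[0.35,[3,3.3,0],[0,0,-0.071]],[0.35,[3,3.3,0],[0,0,0]],[0.35,[3,3.3,0],[0,0,0]],[0.35,[3,3.3,-1],[0,0,0]],[0.35,[3,3.3,-1],[0,0,0]],[0.35,[3,3.2,-2],[0,0,0]],[0.35,[3.2,3.1,-2],[0,0,0]],[0.35,[0,0,-2],[0,0,0]],[0.35,[0,0,0],[0,0,0]]]' 60
```

```text
0.25 [0.5143 0.0843 0.25  ] [0.5091 0.0818 0.25  ]
0.256 [0.5131 0.0839 0.256 ] [0.5152 0.0914 0.256 ]
[[88.592, 0.514, 0.086], [88.066, 0.514, 0.084], [87.575, 0.516, 0.086], [86.244, 0.516, 0.084]]
[[61.981, 0.51, 0.082], [60.616, 0.51, 0.084], [59.498, 0.508, 0.082], [59.019, 0.512, 0.082]]
[0.06838123 0.99765926]
clock: 2.45
position: [0.4625, -0.294, 0.1552]
ee_rot: [-0.515, -0.486, 0.516, -0.482]
ft_force: [-1.6, 0.2, 0.6]
grip_width: 0.648
```

Run:
```python
from h import *
from scipy.spatial.transform import Rotation as R
p=show(["handle","near_stop","roller"],"wrist");save(p,"w1.png")
show(["handle","hinge","near_stop"],"top");show(["handle","hinge"],"scene")
o=telemetry.get_obs();print(o["clock"],o["position"].round(4));M=R.from_quat(o["ee_rot"])
z=-np.array([.0684,.9977,0]);x=np.array([0,0,-1.]);print((R.from_matrix(np.c_[x,np.cross(z,x),z])*M.inv()).as_rotvec().round(3))
```

```text
wrist handle 0.78 [ 0.4891 -0.2661  0.0525]
wrist near_stop 0.87 [ 0.4914 -0.1942  0.0984]
wrist roller 0.84 [ 0.3562 -0.2744  0.0361]
wrist roller 0.61 [ 0.4989 -0.1603  0.107 ]
top handle 0.79 [ 0.4886 -0.2716  0.0565]
top hinge 0.7 [0.5193 0.209  0.1072]
top near_stop 0.71 [ 0.4956 -0.1918  0.1008]
scene handle 0.87 [ 0.4875 -0.2658  0.0539]
scene hinge 0.67 [0.5231 0.2163 0.1059]
3.0 [ 0.4624 -0.2977  0.1591]
[0. 0. 0.]
```

View pics/w1.png

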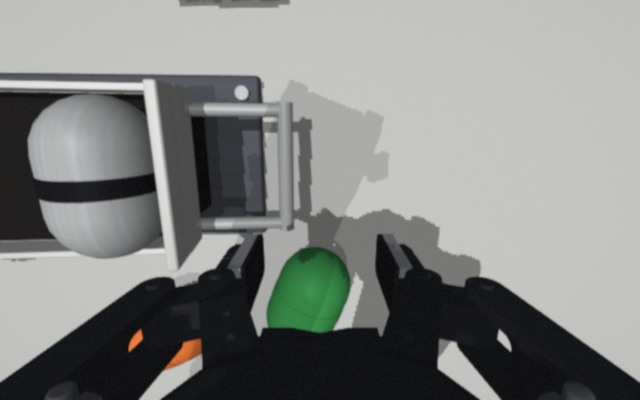

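The wrist view shows the bar at (287,165), with free space on both sides. I'll move over it, descend and close.

```bash
python3 -m crank '[[0.35,[1.3,1.5,0],[0,0,0]],[0.35,[1.3,1.4,0],[0,0,0]],[0.35,[0,0,-2.5],[0,0,0]],[0.35,[0,0,-2.5],[0,0,0]],[0.35,[0,0,-2.5],[0,0,0]],[0.35,[0,0,-2.5],[0,0,0]],[0.35,[0,0,-2],[0,0,0]],[0.35,[0,0,0],[0,0,0]],[0.35,[0,0,0],[0,0,0]]]'
python3 - <<'E'
from h import *
p=show(["handle"],"wrist");save(p,"w2.png");show(["handle"],"top")
o=telemetry.get_obs();print(o["clock"],o["position"].round(4),o["ft_force"].round(2))
E
```

```text
clock: 3.75
position: [0.488, -0.2681, 0.0384]
ee_rot: [-0.517, -0.483, 0.517, -0.482]
ft_force: [0.4, 0.0, 0.5]
grip_width: 0.651
wrist handle 0.58 [ 0.4935 -0.2682  0.0546]
top handle 0.94 [ 0.4881 -0.2692  0.0591]
3.95 [ 0.4895 -0.2688  0.0405] [-0.24  0.33  0.14]
```

View pics/w2.png

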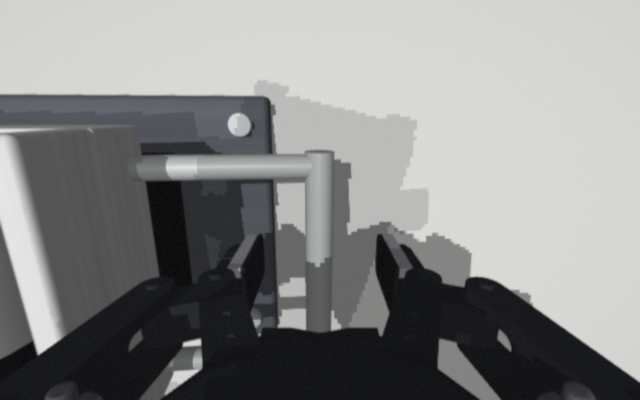

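The bar runs between the pads at about (319,240). Closing on it.

```bash
python3 -m crank '[[1,[0,0,-0.2],[0,0,0]],[1,[0,0,0],[0,0,0]],[1,[0,0,0],[0,0,0]],[1,[0,0,0],[0,0,0]],[1,[0,0,0],[0,0,0]],[1,[0,0,0],[0,0,0]],[1,[0,0,0],[0,0,0]]]' 60
cat > st.py <<'E'
from h import *
import sys
from scipy.spatial.transform import Rotation as R
hi=np.array([.521,.2115]);d=np.array([.0684,.9977]);RING=np.array([.5125,.0845])
def tilt(o):  # bar height from tool
    M=R.from_quat(o["ee_rot"]).as_matrix(); g=o["position"]-.019*M[:,0]
    return np.arcsin((g[2]-.057)/.48-np.sin(.1) if 0 else (g[2]-.105)/.48), M
for c in sys.argv[1:] or ["top"]:
    p=viewer.camera(c);t=telemetry.get_obs()["clock"]
    for f in (mark_of,):
        for q in f("roller",p)[:4]:
            w=W(p,q["location"])
            if abs((w[:2]-hi)@np.array([d[1],-d[0]]))<.04: print(c,round(t,2),round(q["conf"],2),w.round(4),"dist hinge",round(float((hi-w[:2])@d),4),"past ring(+ = toward hinge)",round(float((w[:2]-RING)@d),4))
o=telemetry.get_obs();a,M=tilt(o);print(o["clock"],o["position"].round(4),"tilt",round(float(a),4),"fingerdir",M[:,0].round(3),"F",o["ft_force"].round(1),"w",round(o["grip_width"],3))
E
python3 st.py top scene
```

```text
clock: 4.53
position: [0.4887, -0.2676, 0.0371]
ee_rot: [0.517, 0.483, -0.517, 0.483]
ft_force: [-3.3, 4.4, 5.8]
grip_width: 0.121
top 4.58 0.8 [ 0.497  -0.1596  0.1083] dist hinge 0.3719 past ring(+ = toward hinge) -0.2446
scene 4.68 0.85 [ 0.4922 -0.1545  0.1003] dist hinge 0.3671 past ring(+ = toward hinge) -0.2398
4.7333 [ 0.4886 -0.2677  0.0372] tilt -0.1019 fingerdir [-0.     0.001 -1.   ] F [-3.4  4.7  5.8] w 0.12
```

```bash
python3 -m crank '[[1,[0,-0.17,0.8],[-0.017,0.001,0]],[1,[0,-0.14,0.9],[-0.019,0.001,0]],[1,[0,-0.12,1.0],[-0.021,0.001,0]],[1,[0,-0.07,1.0],[-0.021,0.002,0]],[1,[0,-0.04,0.7],[-0.014,0.001,0]],[1,[0,-0.01,0.3],[-0.006,0.001,0]],[1,[0,0,0],[0,0,0]],[1,[0,0,0],[0,0,0]]]'; python3 st.py top scene
python3 - <<'E'
from h import *
for c in("top","scene"): show(["handle","hinge","near_stop","far_stop"],c)
E
```

```text
clock: 5.4
position: [0.4882, -0.272, 0.0828]
ee_rot: [-0.491, -0.46, 0.541, -0.505]
ft_force: [1.9, 4.9, -7.0]
grip_width: 0.119
top 5.45 0.92 [ 0.4951 -0.1568  0.1388] dist hinge 0.3692 past ring(+ = toward hinge) -0.242
scene 5.55 0.76 [ 0.4914 -0.1548  0.1341] dist hinge 0.3675 past ring(+ = toward hinge) -0.2402
5.6 [ 0.4883 -0.272   0.0826] tilt -0.0072 fingerdir [-0.008 -0.095 -0.995] F [ 2.3  6.  -6.7] w 0.108
top handle 0.76 [ 0.4875 -0.2717  0.1013]
top hinge 0.86 [0.5188 0.207  0.1046]
top near_stop 0.67 [ 0.4919 -0.1904  0.1385]
top far_stop 0.77 [0.5252 0.2007 0.1393]
scene handle 0.93 [ 0.4855 -0.2702  0.0986]
scene hinge 0.81 [0.5208 0.2148 0.1021]
scene far_stop 0.83 [0.5238 0.1995 0.1409]
```

```bash
python3 -m crank '[[1,[0,-0.03,0.9],[-0.019,0.001,0]],[1,[0,-0.03,0.9],[-0.018,0.001,0]],[1,[0,0,0],[0,0,0]],[1,[0,0,0],[0,0,0]],[1,[0,0,0],[0,0,0]],[1,[0,0,0],[0,0,0]]]'; python3 st.py top
```

```text
clock: 6.6
position: [0.4882, -0.2725, 0.1005]
ee_rot: [-0.481, -0.45, 0.55, -0.514]
ft_force: [2.4, 6.2, -7.1]
grip_width: 0.116
top 6.65 0.59 [ 0.4956 -0.1412  0.1536] dist hinge 0.3537 past ring(+ = toward hinge) -0.2264
6.7 [ 0.4883 -0.2725  0.1005] tilt 0.0299 fingerdir [-0.01  -0.132 -0.991] F [ 1.3  5.7 -6.5] w 0.117
```

```bash
python3 -m crank '[[1,[0,0,0],[0,0,0]],[1,[0,0,0],[0,0,0]],[1,[0,0,0],[0,0,0]],[1,[0,0,0],[0,0,0]]]' >/dev/null; python3 st.py top
```

```text
top 7.08 0.58 [ 0.4997 -0.1054  0.1517] dist hinge 0.3176 past ring(+ = toward hinge) -0.1903
7.1333 [ 0.4882 -0.2725  0.1005] tilt 0.0299 fingerdir [-0.01  -0.132 -0.991] F [ 1.6  5.9 -6. ] w 0.12
```

```bash
python3 -m crank '[[1,[0,0,0],[0,0,0]],[1,[0,0.02,-0.8],[0.016,-0.001,0]],[1,[0,0.02,-0.75],[0.015,-0.001,0]],[1,[0,0,0],[0,0,0]],[1,[0,0,0],[0,0,0]]]' >/dev/null; python3 st.py top scene
```

```text
top 7.6 0.74 [ 0.5026 -0.0505  0.1402] dist hinge 0.2627 past ring(+ = toward hinge) -0.1354
scene 7.7 0.8 [ 0.5029 -0.0387  0.1376] dist hinge 0.2509 past ring(+ = toward hinge) -0.1236
7.75 [ 0.4882 -0.2721  0.0851] tilt -0.0021 fingerdir [-0.008 -0.101 -0.995] F [ 1.   6.4 -5.7] w 0.118
```

```bash
python3 -m crank '[[1,[0,0,0],[0,0,0]],[1,[0,0,0],[0,0,0]],[1,[0,0,0],[0,0,0]],[1,[0,0,0],[0,0,0]]]' >/dev/null; python3 st.py top scene
```

```text
top 8.13 0.85 [ 0.5047 -0.0165  0.1417] dist hinge 0.2285 past ring(+ = toward hinge) -0.1013
scene 8.23 0.67 [ 0.5042 -0.0085  0.1369] dist hinge 0.2206 past ring(+ = toward hinge) -0.0933
8.2833 [ 0.4882 -0.2721  0.0852] tilt -0.0019 fingerdir [-0.008 -0.101 -0.995] F [ 0.2  6.7 -5.6] w 0.116
```

```bash
python3 -m crank '[[1,[0,-0.02,0.6],[-0.013,0.001,0]],[1,[0,-0.01,0.45],[-0.009,0.001,0]],[1,[0,0,0],[0,0,0]],[1,[0,0,0],[0,0,0]],[1,[0,0,0],[0,0,0]],[1,[0,0,0],[0,0,0]]]' >/dev/null; python3 st.py top
```

```text
top 8.83 0.85 [0.5054 0.0016 0.1468] dist hinge 0.2105 past ring(+ = toward hinge) -0.0832
8.8833 [ 0.4882 -0.2724  0.0957] tilt 0.0199 fingerdir [-0.01  -0.123 -0.992] F [ 1.5  6.3 -4.6] w 0.116
```

```bash
python3 -m crank '[[1,[0,0,0],[0,0,0]],[1,[0,0,0],[0,0,0]],[1,[0,0,0],[0,0,0]],[1,[0,0,0],[0,0,0]]]' >/dev/null; python3 st.py top
```

```text
top 9.27 0.64 [0.5085 0.0234 0.1457] dist hinge 0.1885 past ring(+ = toward hinge) -0.0612
9.3167 [ 0.4882 -0.2724  0.0957] tilt 0.0199 fingerdir [-0.01  -0.123 -0.992] F [ 0.8  6.1 -4.8] w 0.115
```

```bash
python3 -m crank '[[1,[0,0,0],[0,0,0]],[1,[0,0.02,-0.55],[0.012,-0.001,0]],[1,[0,0.01,-0.5],[0.010,-0.001,0]],[1,[0,0,0],[0,0,0]],[1,[0,0,0],[0,0,0]]]' >/dev/null; python3 st.py top scene
```

```text
top 9.78 0.88 [0.512  0.0513 0.1418] dist hinge 0.1605 past ring(+ = toward hinge) -0.0332
scene 9.88 0.86 [0.5094 0.0588 0.1388] dist hinge 0.1531 past ring(+ = toward hinge) -0.0258
9.9333 [ 0.4883 -0.2721  0.0852] tilt -0.0018 fingerdir [-0.008 -0.101 -0.995] F [ 0.6  5.9 -4.8] w 0.121
```

```bash
python3 -m crank '[[1,[0,0,0],[0,0,0]],[1,[0,0,0],[0,0,0]],[1,[0,0,0],[0,0,0]],[1,[0,0,0],[0,0,0]],[1,[0,0,0],[0,0,0]],[1,[0,0,0],[0,0,0]],[1,[0,0,0],[0,0,0]]]' >/dev/null; python3 st.py top scene
python3 - <<'E'
from h import *
L=[]
for c,(u,v) in [("top",(303,200)),("scene",(335,165))]:
    p=viewer.camera(c);L.append(cv2.resize(p["frame"][v-50:v+50,u-60:u+60],None,fx=3.3,fy=3.3,interpolation=cv2.INTER_CUBIC))
    for d in spot_in("roller",p)[:2]:print(c,W(p,d["location"]).round(4))
cv2.imwrite("pics/r1.png",np.hstack(L)[:,:,::-1])
E
```

```text
top 10.57 0.88 [0.5114 0.0624 0.1385] dist hinge 0.1494 past ring(+ = toward hinge) -0.0221
scene 10.67 0.94 [0.5094 0.0636 0.1377] dist hinge 0.1484 past ring(+ = toward hinge) -0.0211
scene 10.67 0.37 [0.5204 0.2124 0.1053] dist hinge -0.0008 past ring(+ = toward hinge) 0.1281
10.7167 [ 0.4882 -0.2721  0.0853] tilt -0.0018 fingerdir [-0.008 -0.101 -0.995] F [ 0.8  6.7 -4.3] w 0.114
top [ 0.3522 -0.255   0.0615]
top [ 0.3268 -0.1253  0.0621]
scene [ 0.3361 -0.0888  0.0522]
scene [ 0.3364 -0.2402  0.0531]
```

View pics/r1.png

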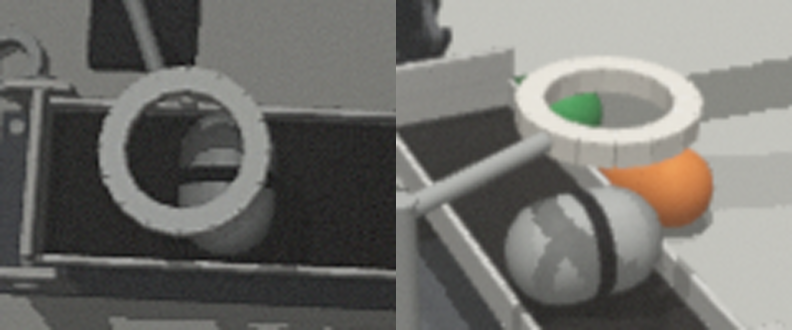

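The roller stands still about 21 mm short: its top-view silhouette centre is at ≈(311.5), against 299.3 for the ring. One short pulse should close that.

```bash
python3 -m crank '[[1,[0,-0.02,0.6],[-0.013,0.001,0]],[1,[0,-0.01,0.45],[-0.009,0.001,0]],[1,[0,0,0],[0,0,0]],[1,[0,0,0],[0,0,0]],[1,[0,0,0],[0,0,0]],[1,[0,0,0],[0,0,0]],[1,[0,0,0],[0,0,0]],[1,[0,0.02,-0.55],[0.012,-0.001,0]],[1,[0,0.01,-0.5],[0.010,-0.001,0]],[1,[0,0,0],[0,0,0]],[1,[0,0,0],[0,0,0]],[1,[0,0,0],[0,0,0]]]' >/dev/null; python3 st.py top scene
python3 -m crank '[[1,[0,0,0],[0,0,0]],[1,[0,0,0],[0,0,0]],[1,[0,0,0],[0,0,0]],[1,[0,0,0],[0,0,0]]]' >/dev/null; python3 st.py top scene
python3 - <<'E'
from h import *
L=[]
for c,(u,v) in [("top",(303,200)),("scene",(335,165))]:
    p=viewer.camera(c);L.append(cv2.resize(p["frame"][v-50:v+50,u-60:u+60],None,fx=3.3,fy=3.3,interpolation=cv2.INTER_CUBIC))
cv2.imwrite("pics/r2.png",np.hstack(L)[:,:,::-1])
E
```

```text
top 11.97 0.88 [0.5156 0.0842 0.1412] dist hinge 0.1274 past ring(+ = toward hinge) -0.0001
scene 12.07 0.96 [0.5107 0.0898 0.1374] dist hinge 0.1222 past ring(+ = toward hinge) 0.0051
12.1167 [ 0.4883 -0.2721  0.0853] tilt -0.0017 fingerdir [-0.008 -0.101 -0.995] F [ 0.5  6.4 -3.8] w 0.123
top 12.5 0.94 [0.5126 0.083  0.1433] dist hinge 0.1287 past ring(+ = toward hinge) -0.0014
scene 12.6 0.85 [0.514  0.0857 0.1396] dist hinge 0.1259 past ring(+ = toward hinge) 0.0013
12.65 [ 0.4883 -0.2721  0.0853] tilt -0.0016 fingerdir [-0.008 -0.101 -0.995] F [ 1.7  7.  -4.3] w 0.113
```

View pics/r2.png

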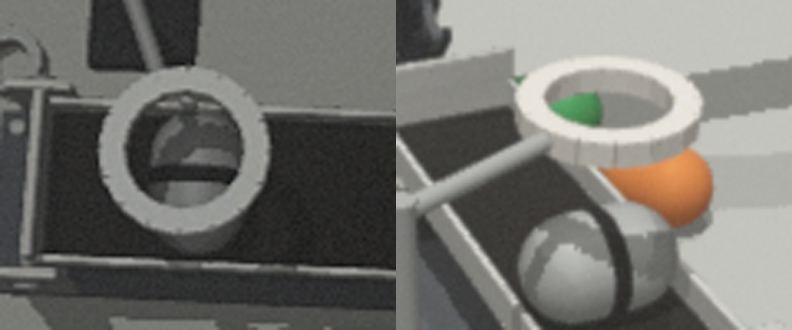

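The roller is centred under the ring within about 2 mm; both cameras agree. Holding for a bit over 5 s.

```bash
python3 -m crank '[[1,[0,0,0],[0,0,0]],[1,[0,0,0],[0,0,0]],[1,[0,0,0],[0,0,0]],[1,[0,0,0],[0,0,0]],[1,[0,0,0],[0,0,0]],[1,[0,0,0],[0,0,0]],[1,[0,0,0],[0,0,0]],[1,[0,0,0],[0,0,0]],[1,[0,0,0],[0,0,0]],[1,[0,0,0],[0,0,0]],[1,[0,0,0],[0,0,0]],[1,[0,0,0],[0,0,0]]]' >/dev/null
python3 st.py top scene
python3 -m crank '[[1,[0,0,0],[0,0,0]],[1,[0,0,0],[0,0,0]],[1,[0,0,0],[0,0,0]],[1,[0,0,0],[0,0,0]],[1,[0,0,0],[0,0,0]],[1,[0,0,0],[0,0,0]],[1,[0,0,0],[0,0,0]],[1,[0,0,0],[0,0,0]],[1,[0,0,0],[0,0,0]],[1,[0,0,0],[0,0,0]],[1,[0,0,0],[0,0,0]],[1,[0,0,0],[0,0,0]]]' >/dev/null
python3 -m crank '[[1,[0,0,0],[0,0,0]],[1,[0,0,0],[0,0,0]],[1,[0,0,0],[0,0,0]],[1,[0,0,0],[0,0,0]],[1,[0,0,0],[0,0,0]],[1,[0,0,0],[0,0,0]],[1,[0,0,0],[0,0,0]],[1,[0,0,0],[0,0,0]],[1,[0,0,0],[0,0,0]],[1,[0,0,0],[0,0,0]],[1,[0,0,0],[0,0,0]],[1,[0,0,0],[0,0,0]]]' >/dev/null
python3 -m crank '[[1,[0,0,0],[0,0,0]],[1,[0,0,0],[0,0,0]],[1,[0,0,0],[0,0,0]],[1,[0,0,0],[0,0,0]],[1,[0,0,0],[0,0,0]],[1,[0,0,0],[0,0,0]],[1,[0,0,0],[0,0,0]],[1,[0,0,0],[0,0,0]],[1,[0,0,0],[0,0,0]],[1,[0,0,0],[0,0,0]],[1,[0,0,0],[0,0,0]],[1,[0,0,0],[0,0,0]]]' >/dev/null
python3 -m crank '[[1,[0,0,0],[0,0,0]],[1,[0,0,0],[0,0,0]],[1,[0,0,0],[0,0,0]],[1,[0,0,0],[0,0,0]],[1,[0,0,0],[0,0,0]],[1,[0,0,0],[0,0,0]],[1,[0,0,0],[0,0,0]],[1,[0,0,0],[0,0,0]],[1,[0,0,0],[0,0,0]],[1,[0,0,0],[0,0,0]],[1,[0,0,0],[0,0,0]],[1,[0,0,0],[0,0,0]]]' >/dev/null
python3 st.py top scene
```

```text
top 13.8 0.81 [0.514  0.0816 0.1434] dist hinge 0.1301 past ring(+ = toward hinge) -0.0028
top 13.8 0.32 [ 0.4905 -0.1905  0.1392] dist hinge 0.4032 past ring(+ = toward hinge) -0.2759
13.95 [ 0.4882 -0.2721  0.0853] tilt -0.0017 fingerdir [-0.008 -0.101 -0.995] F [ 0.9  7.2 -4.6] w 0.115
top 18.0 0.93 [0.5111 0.0854 0.1415] dist hinge 0.1265 past ring(+ = toward hinge) 0.0008
scene 18.1 0.91 [0.5126 0.0859 0.1375] dist hinge 0.1259 past ring(+ = toward hinge) 0.0014
18.15 [ 0.4883 -0.2721  0.0853] tilt -0.0017 fingerdir [-0.008 -0.101 -0.995] F [ 0.5  6.5 -5.1] w 0.123
```

```bash
python3 -m crank '[[1,[0,0,0],[0,0,0]],[1,[0,0,0],[0,0,0]],[1,[0,0,0],[0,0,0]],[1,[0,0,0],[0,0,0]],[1,[0,0.02,-0.6],[0.013,-0.001,0]],[1,[0,0.01,-0.45],[0.009,-0.001,0]],[1,[0,0,0],[0,0,0]],[1,[0,0,0],[0,0,0]],[1,[0,0,0],[0,0,0]],[1,[0,0,0],[0,0,0]],[1,[0,0,0],[0,0,0]],[1,[0,0,0],[0,0,0]]]' >/dev/null; python3 st.py top
python3 -m crank '[[1,[0,0,0],[0,0,0]],[1,[0,0,0],[0,0,0]],[1,[0,0,0],[0,0,0]],[1,[0,0,0],[0,0,0]]]' >/dev/null; python3 st.py top
```

```text
top 19.2 0.97 [0.5107 0.0695 0.1353] dist hinge 0.1424 past ring(+ = toward hinge) -0.0151
19.25 [ 0.4883 -0.2715  0.0748] tilt -0.0236 fingerdir [-0.006 -0.079 -0.997] F [-0.1  6.8 -4.5] w 0.111
top 19.63 0.65 [0.5106 0.0527 0.1358] dist hinge 0.1592 past ring(+ = toward hinge) -0.0319
19.6833 [ 0.4883 -0.2716  0.0748] tilt -0.0235 fingerdir [-0.006 -0.079 -0.997] F [ 1.1  6.6 -4.6] w 0.119
```

```bash
python3 -m crank '[[1,[0,-0.01,0.45],[-0.009,0.001,0]],[1,[0,0,0],[0,0,0]],[1,[0,0,0],[0,0,0]],[1,[0,0,0],[0,0,0]],[1,[0,0,0],[0,0,0]],[1,[0,0,0],[0,0,0]],[1,[0,0,0],[0,0,0]],[1,[0,0,0],[0,0,0]],[1,[0,0,0],[0,0,0]],[1,[0,0,0],[0,0,0]],[1,[0,0,0],[0,0,0]]]' >/dev/null; python3 st.py top scene
```

```text
top 20.65 0.6 [ 0.5059 -0.0116  0.1393] dist hinge 0.2236 past ring(+ = toward hinge) -0.0963
20.8 [ 0.4883 -0.2718  0.0792] tilt -0.0143 fingerdir [-0.007 -0.088 -0.996] F [ 0.6  6.4 -6.2] w 0.118
```

```bash
python3 -m crank '[[1,[0,0,0],[0,0,0]],[1,[0,0,0],[0,0,0]],[1,[0,0,0],[0,0,0]],[1,[0,0,0],[0,0,0]],[1,[0,0,0],[0,0,0]],[1,[0,0,0],[0,0,0]],[1,[0,0,0],[0,0,0]],[1,[0,0,0],[0,0,0]],[1,[0,0,0],[0,0,0]]]' >/dev/null; python3 st.py top scene
```

```text
top 21.6 0.59 [ 0.5051 -0.0547  0.1393] dist hinge 0.2666 past ring(+ = toward hinge) -0.1393
scene 21.7 0.57 [ 0.5022 -0.0591  0.1359] dist hinge 0.2713 past ring(+ = toward hinge) -0.144
21.75 [ 0.4883 -0.2718  0.0792] tilt -0.0144 fingerdir [-0.007 -0.088 -0.996] F [ 1.2  6.3 -5.9] w 0.116
```

```bash
python3 -m crank '[[1,[0,0,0],[0,0,0]],[1,[0,0,0],[0,0,0]],[1,[0,0,0],[0,0,0]],[1,[0,0,0],[0,0,0]],[1,[0,0,0],[0,0,0]],[1,[0,0,0],[0,0,0]],[1,[0,0,0],[0,0,0]],[1,[0,0,0],[0,0,0]]]' >/dev/null; python3 st.py top scene
```

```text
top 22.47 0.97 [ 0.503  -0.089   0.1375] dist hinge 0.301 past ring(+ = toward hinge) -0.1737
scene 22.57 0.8 [ 0.4981 -0.0906  0.1355] dist hinge 0.303 past ring(+ = toward hinge) -0.1757
22.6167 [ 0.4883 -0.2718  0.0791] tilt -0.0145 fingerdir [-0.007 -0.088 -0.996] F [ 2.   7.  -6.1] w 0.116
```

```bash
python3 -m crank '[[1,[0,0,0],[0,0,0]],[1,[0,0,0],[0,0,0]],[1,[0,0,0],[0,0,0]],[1,[0,0,0],[0,0,0]],[1,[0,0,0],[0,0,0]],[1,[0,0,0],[0,0,0]],[1,[0,0,0],[0,0,0]],[1,[0,0,0],[0,0,0]]]' >/dev/null; python3 st.py top scene
```

```text
top 23.33 0.6 [ 0.497  -0.118   0.1356] dist hinge 0.3304 past ring(+ = toward hinge) -0.2031
scene 23.43 0.95 [ 0.4962 -0.118   0.1329] dist hinge 0.3305 past ring(+ = toward hinge) -0.2032
23.4833 [ 0.4883 -0.2718  0.0791] tilt -0.0145 fingerdir [-0.007 -0.088 -0.996] F [ 1.8  5.9 -7.3] w 0.117
```

```bash
python3 -m crank '[[1,[0,0,0],[0,0,0]],[1,[0,0,0],[0,0,0]],[1,[0,0,0],[0,0,0]],[1,[0,0,0],[0,0,0]],[1,[0,0,0],[0,0,0]],[1,[0,0,0],[0,0,0]],[1,[0,0,0],[0,0,0]],[1,[0,0,0],[0,0,0]],[1,[0,0,0],[0,0,0]],[1,[0,0,0],[0,0,0]]]' >/dev/null; python3 st.py top scene
```

```text
top 24.37 0.92 [ 0.4965 -0.1463  0.138 ] dist hinge 0.3587 past ring(+ = toward hinge) -0.2314
scene 24.47 0.63 [ 0.4943 -0.1475  0.1332] dist hinge 0.36 past ring(+ = toward hinge) -0.2327
24.5167 [ 0.4883 -0.2718  0.0791] tilt -0.0146 fingerdir [-0.007 -0.088 -0.996] F [ 2.3  5.9 -7.5] w 0.113
```

```bash
python3 -m crank '[[1,[0,0,0],[0,0,0]],[1,[0,0,0],[0,0,0]],[1,[0,0,0],[0,0,0]],[1,[0,0,0],[0,0,0]],[1,[0,0,0],[0,0,0]],[1,[0,0,0],[0,0,0]],[1,[0,0,0],[0,0,0]],[1,[0,0,0],[0,0,0]],[1,[0,0,0],[0,0,0]],[1,[0,0,0],[0,0,0]]]' >/dev/null; python3 st.py top scene;python3 st.py top scene
```

```text
top 25.4 0.6 [ 0.4951 -0.1544  0.1369] dist hinge 0.3668 past ring(+ = toward hinge) -0.2395
scene 25.5 0.86 [ 0.4916 -0.1548  0.1332] dist hinge 0.3674 past ring(+ = toward hinge) -0.2401
25.55 [ 0.4883 -0.2718  0.079 ] tilt -0.0146 fingerdir [-0.007 -0.088 -0.996] F [ 2.2  6.2 -7.9] w 0.119
top 25.6 0.75 [ 0.4947 -0.1562  0.1339] dist hinge 0.3687 past ring(+ = toward hinge) -0.2414
top 25.6 0.31 [ 5.124e-01  6.300e-03 -2.000e-04] dist hinge 0.2054 past ring(+ = toward hinge) -0.0781
scene 25.7 0.74 [ 0.4936 -0.1557  0.1351] dist hinge 0.3683 past ring(+ = toward hinge) -0.241
25.75 [ 0.4883 -0.2718  0.0791] tilt -0.0146 fingerdir [-0.007 -0.088 -0.996] F [ 2.6  6.6 -6.9] w 0.118
```

The roller is against the near stop, with the same readings as at the start. Lowering the chute.

```bash
python3 -m crank '[[1,[0,0.02,-0.2],[0.004,0,0]],[1,[0,0.02,-0.3],[0.006,0,0]],[1,[0,0.02,-0.3],[0.006,-0.001,0]],[1,[0,0.02,-0.35],[0.008,-0.001,0]],[1,[0,0.03,-0.35],[0.007,0,0]],[1,[0,0.03,-0.35],[0.007,-0.001,0]],[1,[0,0.03,-0.35],[0.007,-0.001,0]],[1,[0,0.04,-0.35],[0.008,0,0]],[1,[0,0.04,-0.35],[0.007,-0.001,0]],[1,[0,0.04,-0.3],[0.007,0,0]],[1,[0,0.04,-0.3],[0.006,-0.001,0]],[1,[0,0.03,-0.2],[0.004,0,0]]]'; python3 st.py top
```

```text
clock: 26.75
position: [0.4886, -0.2684, 0.0421]
ee_rot: [-0.514, -0.48, 0.519, -0.486]
ft_force: [3.0, 6.2, -6.4]
grip_width: 0.117
top 26.8 0.76 [ 0.4947 -0.1561  0.1066] dist hinge 0.3685 past ring(+ = toward hinge) -0.2412
top 26.8 0.38 [ 0.4901 -0.1896  0.1046] dist hinge 0.4023 past ring(+ = toward hinge) -0.275
26.85 [ 0.4885 -0.2684  0.0421] tilt -0.0917 fingerdir [-0.001 -0.011 -1.   ] F [ 3.8  5.1 -6.4] w 0.118
```

```bash
python3 -m crank '[[1,[0,0.02,-0.12],[0.003,0,0]],[1,[0,0.02,-0.12],[0.003,0,0]],[1,[0,0.01,-0.1],[0.002,0,0]],[1,[0,0.01,-0.1],[0.002,0,0]],[1,[0,0,-0.05],[0.001,0,0]],[1,[0,0,0],[0,0,0]],[1,[0,0,0],[0,0,0]]]'
```

```text
clock: 27.43
position: [0.4886, -0.2677, 0.0374]
ee_rot: [-0.516, -0.483, 0.517, -0.483]
ft_force: [3.1, 4.7, -7.1]
grip_width: 0.114
```

The force still shows the load hanging (Fz −7), so I'll ease down further.

```bash
python3 -m crank '[[1,[0,0,-0.05],[0,0,0]],[1,[0,0,-0.05],[0,0,0]],[1,[0,0,0],[0,0,0]],[1,[0,0,0],[0,0,0]]]'; python3 -m crank '[[1,[0,0,-0.05],[0,0,0]],[1,[0,0,0],[0,0,0]],[1,[0,0,0],[0,0,0]]]'
```

```text
clock: 27.77
position: [0.4886, -0.2677, 0.0372]
ee_rot: [-0.516, -0.483, 0.517, -0.483]
ft_force: [-1.7, 7.9, 2.3]
grip_width: 0.118
clock: 28.02
position: [0.4886, -0.2677, 0.0371]
ee_rot: [-0.516, -0.483, 0.517, -0.483]
ft_force: [-2.2, 8.5, 7.7]
grip_width: 0.116
```

The chute is seated, with the rest carrying the load. Releasing, then going straight up.

```bash
python3 -m crank '[[0.7,[0,0,0],[0,0,0]],[0.5,[0,0,0],[0,0,0]],[0.35,[0,0,0],[0,0,0]],[0.35,[0,0,0],[0,0,0]],[0.35,[0,0,0],[0,0,0]],[0.35,[0,0,0],[0,0,0]]]'; python3 -m crank '[[0.35,[0,0,1],[0,0,0]],[0.35,[0,0,2],[0,0,0]],[0.35,[0,0,2.5],[0,0,0]],[0.35,[0,0,2.5],[0,0,0]],[0.35,[0,0,2.5],[0,0,0]],[0.35,[0,0,2.5],[0,0,0]],[0.35,[0,-2,2],[0,0,0]],[0.35,[0,-2.5,2],[0,0,0]],[0.35,[0,-2,1],[0,0,0]],[0.35,[0,0,0],[0,0,0]],[0.35,[0,0,0],[0,0,0]]]'; python3 st.py top scene
python3 - <<'E'
from h import *
p=show(["handle","screwdriver","collar"],"top");q=show(["handle","screwdriver","collar"],"scene")
cv2.imwrite("pics/end.png",np.hstack([p["frame"][120:300,200:540],q["frame"][80:340,130:440][:180*1]] if 0 else [cv2.resize(p["frame"],(400,250)),cv2.resize(q["frame"],(400,250))])[:,:,::-1])
E
```

```text
clock: 28.52
position: [0.4884, -0.2699, 0.0368]
ee_rot: [-0.516, -0.482, 0.518, -0.483]
ft_force: [0.1, 0.3, 0.1]
grip_width: 0.652
clock: 29.43
position: [0.4883, -0.3357, 0.2178]
ee_rot: [-0.517, -0.481, 0.518, -0.483]
ft_force: [-0.6, 0.6, 0.0]
grip_width: 0.649
top 29.48 0.78 [ 0.4968 -0.1599  0.1046] dist hinge 0.3722 past ring(+ = toward hinge) -0.2449
scene 29.58 0.65 [ 0.495  -0.1547  0.1033] dist hinge 0.3672 past ring(+ = toward hinge) -0.2399
29.6333 [ 0.4885 -0.3333  0.2164] tilt 0.2751 fingerdir [-0.001 -0.002 -1.   ] F [1.1 0.4 0.7] w 0.651
top handle 0.77 [ 0.487  -0.2731  0.0551]
top handle 0.43 [ 0.493  -0.1907  0.0991]
top screwdriver 0.88 [ 0.642  -0.1813  0.0014]
top screwdriver 0.66 [ 0.4895 -0.2676  0.055 ]
top collar 0.47 [ 0.6445  0.244  -0.0051]
scene handle 0.93 [ 0.4904 -0.2674  0.0543]
scene screwdriver 0.65 [ 0.6446 -0.1784  0.0025]
scene collar 0.79 [ 0.6448  0.2435 -0.0061]
```

View pics/end.png

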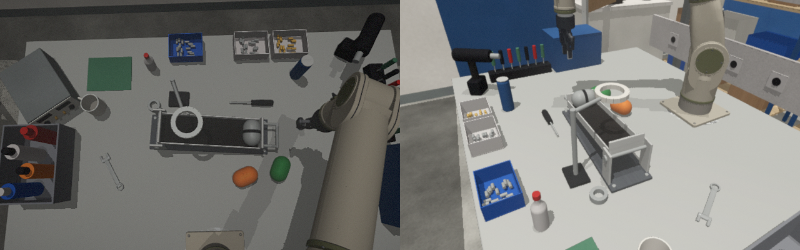

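The final view shows the chute on its rest, the roller at the near stop (top half, 252,133), the bystanders unmoved and the gripper clear.

```bash
python3 -c "
from workcell import manip; print(manip.hand_in())"
```

```text
the job is handed in; nothing more can be done
None
```

The job is done and handed in; the robot's clock read about 30 s, against the 54 s limit.

- **Inspection:** I took the bar and tilted the chute in small steps. The roller stopped under the ring, within about 3 mm of its centre in both cameras, and stood there for about 6 s. It was never closer than about 0.12 m to the hinge axis.
- **Return:** The roller rolled back and came up to the near stop at roughly 0.03 m/s or less. I then lowered the chute until the rest carried its weight and let go.
- **Last checks:**
  - The roller and bar read the same as at the start, to within 2–4 mm of camera noise.
  - The screwdriver and collar were within about 3 mm of where they lay.
  - The gripper was clear of everything, and the force on it was near zero.

**Disagreements:**
- The two cameras put the ring's centre 2–4 mm apart along the chute, so I aimed at the middle.
- The first automatic ellipse fit of the ring was off, so I replaced it with a ring-template fit and a reading by eye.
- The position networks now and then reported false second "roller" or "screwdriver" hits, mostly with low confidence, which I ignored.

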